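# Tighten the blue paint jar

### The arm

A 6-joint arm with a two-finger parallel gripper is mounted at the origin on the work surface. World frame = base frame: x ahead of the robot, y to its left, z up, the work surface at z = 0. Lengths are in m, angles in rad, forces in N, time in s.
With the tool pointing down it reaches from about 0.35 to 0.975 m from the base axis. Payload 7.1 kg.
Tool frame: the origin (TCP) lies between the finger pads; the fingertips stand 22 mm ahead of it and the grasp point (between the pads) lies 3 mm ahead of it (manip.finger_overhang is the distance from the TCP to the fingertips, in m); z points along the fingers, y is the direction in which the jaws open and shut (so a half turn about z gives the same grasp; the last joint's range is limited). The gripper opens to 88 mm and grips with 3 to 60 N. Pads are 20 mm wide; open, the fingers measure 115 mm over their backs; the gripper's body (75 mm by 178 mm) begins 61 mm behind the grasp point.
Start: joints at [1.239, 0.423, 1.63, -0, 1.089, -0.019], TCP at [0.192, 0.595, 0.245] pointing down, gripper open.
Joint ranges: [-3, 3], [-0.9, 2.11], [0.09, 2.58], [-1.31, 4.45], [0.11, 2.69], [-2.54, 2.54]. Speed limits (rad/s): [2.39, 2.39, 3.01, 3.14, 3.14, 3.14].

### API

Orientations are given as a unit quaternion [w, x, y, z].
In Python, from plant import manip gives the robot as it stands. The module is installed in compiled form; this text tells all that it offers.
- The arm moves only by the tool send_rows, never from a script. Its argument "plan" is a list of rows, each a list of 5 numbers: the closure, from -1 (fully open) to 1 (shut), so that 0 is half open, then the shift along the tool's x, y, z in m, then the turn about the tool's z in degrees. In form: [[claw, tx, ty, tz, roll], ...]. A call has exactly 8 rows; each row is the pose to reach, as a shift and turn from the pose commanded when the call began, along the tool's axes at that moment; what a row does not reach only later rows make up. A row lasts 1/8 s, in which the tool goes at most 62.5 mm and 10.7 degrees, less where a joint would pass 70% of its speed; a pose out of reach is approached as far as the arm can. A call with a gripper value outside its range is refused whole. The fingers move at their own pace and stop on an object; "squeeze" is the grip in N (left out, the last holds). Time passes only in rows, so rows that repeat a pose let the fingers close, or fill a call up. It gives the time, the measured TCP pose, the force and the opening at its end, in the units of the state.
- manip.get_state(): the state, without advancing time (a new reading comes with each control period).
- manip.read_camera(name): name is "side" or "top"; returns the picture (400x640x3 uint8, red, green, blue); there is no depth.
- manip.camera_model(name): a dict with "fx", "fy", "cx", "cy" (pixels), "D" ([k1, k2, p1, p2, k3] as OpenCV has them; the pictures are not rectified), "eye" and "orientation" of the camera in the world. Camera axes: x right, y down, z forward; pixel columns grow to the right and rows downward; lengths in m; the calibration is good to about 2 mm. A picture is of the moment at which its call begins. camera_model takes no time and is no camera call.
- manip.hand_in(): hands the job in, once; it reports no verdict.
The state is a dict: "t": time; "joints": joint angles; "dq": joint speeds; "effort": joint torques, N m; "ee_pos": TCP position; "orientation": TCP orientation; "wrist_force": force on the tool from outside, world axes, zero at the start; "ft_torque": the same for the moment, N m; "opening": finger opening in m.
Only numpy, scipy, OpenCV 4.12 (cv2) and the standard library are available. Lean on these libraries where they do the work, as an engineer would, in place of code of your own. Each camera call takes 0.05 s, during which the arm holds its last target. There are 200 camera calls.

### The job

Three small paint jars stand in weighted stands on the studio table. Screw the cap of the blue jar down clockwise until it stops tight, so that the white line on the cap points to the white stripe on its stand, then let go. Leave the caps of the red and the white jar as they are.

Things in the scene. Friction and masses are not known exactly. Their poses are not given: they have to be found in the camera images.
- blue_cap_top (a point): centre of the top of the blue round screw cap (54 mm across, 24 tall, ribbed; top 96 to 100 mm above the table). z up, x along the white line from centre to rim. Below it: jar, a 50 mm cylinder with a blue band, in a dark round stand 92 mm across, 12 thick, with a white radial stripe; jar and stand are fixed. Other jars' axes are 140 mm or more away. Any grip yaw will do.
- blue_cap (a joint): turn of the blue cap, rad: grows clockwise seen from above, up to a hard stop at 1.5 (tight: white line along the stand's stripe). Starts between 0.25 and 0.7: under a quarter turn is left. The cap sinks 3 mm per rad. Thread friction 0.12 N m; it stays where it is left. Turning on against the stop only makes the grip slip.
- red_cap_mark (a point): point on the rim of the red cap's top, at the outer end of its white line, 24 mm out from that cap's axis. Jar, cap and stand are sized like the blue ones; its cap is already tight. Leave this cap as it is: the point may shift by at most 8 mm (about 19 degrees of turn).
- white_cap_mark (a point): point on the rim of the white cap's top, at the outer end of its black line, 24 mm out from that cap's axis. Jar, cap and stand are sized like the blue ones; its cap is part-way open. Leave this cap as it is: the point may shift by at most 8 mm (about 19 degrees of turn).
Things that resemble listed ones, but are neither listed nor needed, are in the scene too. Leave any green, turquoise or yellow look-alike of the part that bears blue_cap_top alone.

How it is judged:
By the outcome, as a careful person would: the job done as asked, in the order asked, and still so for the second after the job is handed in, with the robot touching nothing.
It also fails if it takes over 29 s, if anything falls off the work surface, if the arm or the gripper's body presses on something with over 40 N, if the wrist force passes 120 N, or if a joint passes its speed limit or range.

## Working session

There is one attempt and no reset: what is moved stays moved. The work goes in short steps, Python scripts to look and compute and a tool call to move; the robot and the scene stay as the last step left them, time stands still between calls to the robot, and variables do not carry over. Pictures are saved under pics/ and viewed, about 8 in all and at most 12, crops included, and the job is handed in when it is done.

Besides the shell and the picture viewer there is one more tool, called after ">>>" in YAML: its name, and indented under it one key for each argument. send_rows: Moves the arm, as the interface text tells. Its arguments: {"type":"object","properties":{"plan":{"type":"array","items":{"type":"array","items":{"type":"number"}}},"squeeze":{"type":"number"}},"required":["plan"]}

```bash
mkdir -p pics; python3 - <<'E'
from plant import manip
import cv2
for n in("top","side"):
    cv2.imwrite(f"pics/{n}0.png",manip.read_camera(n)[:,:,::-1]); print(n,manip.camera_model(n))
print(manip.get_state())
E
```

```text
top {'fx': 470.0983062934197, 'fy': 470.0983062934197, 'cx': 320.2000298975785, 'cy': 204.73477410265184, 'D': array([0.04539275, 0.        , 0.        , 0.        , 0.        ]), 'eye': array([0.38165533, 0.07407072, 0.99994941]), 'orientation': array([ 0.07404953, -0.66963007,  0.73479592, -0.07865872])}
side {'fx': 458.3355616142174, 'fy': 458.3355616142174, 'cx': 316.131871508599, 'cy': 197.26888435622527, 'D': array([-0.07513064,  0.        ,  0.        ,  0.        ,  0.        ]), 'eye': array([ 0.52258561, -0.67028311,  0.79958538]), 'orientation': array([-0.38625608,  0.92223335, -0.01556299,  0.00704885])}
{'t': 0.1, 'joints': array([ 1.23897030e+00,  4.23796554e-01,  1.63061575e+00,  5.24179354e-06,
        1.08859831e+00, -1.90067667e-02]), 'dq': array([-0.00011566, -0.00145121, -0.00271722, -0.00063391, -0.00128302,
        0.00153652]), 'effort': array([ 2.40146901e-04, -5.45614100e+01, -2.74323857e+01,  6.44452334e-02,
        1.87679718e-02, -3.14077681e-06]), 'ee_pos': array([0.19216113, 0.59422263, 0.24395849]), 'orientation': array([-1.26015282e-04,  1.55773841e-01,  9.87792492e-01, -6.97693872e-04]), 'wrist_force': array([-0.52055492, -0.42679909, -0.92231692]), 'ft_torque': array([ 0.02029658,  0.0105358 , -0.04643873]), 'opening': 0.08818195819953621}
```

View pics/top0.png

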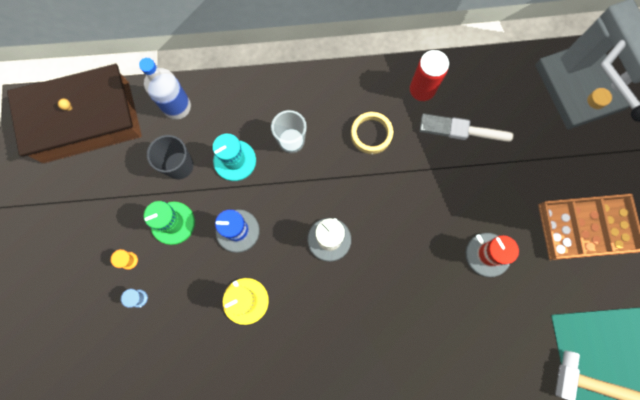

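View pics/side0.png

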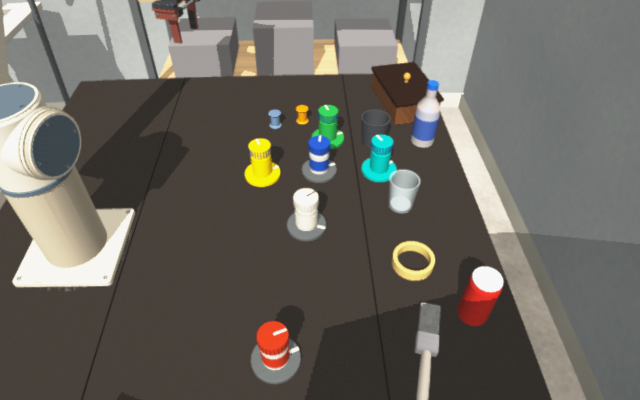

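The top view shows the blue cap near (229,224), with green to its left, turquoise above, yellow below, white at (330,234) and red at (502,250). The side view shows the blue jar at (319,145), and the workspace around it is clear. Next I'll measure with an enlarged crop.

```bash
cat > h.py <<'E'
import numpy as np,cv2
from scipy.spatial.transform import Rotation as R
from plant import manip
def cam(n):
    c=manip.camera_model(n);K=np.array([[c['fx'],0,c['cx']],[0,c['fy'],c['cy']],[0,0,1]])
    return K,np.array(c['D']),np.array(c['eye']),R.from_quat(np.roll(c['orientation'],-1)).as_matrix()
def back(n,uv,z):
    K,D,e,M=cam(n);p=cv2.undistortPoints(np.array([[uv]],float),K,D)[0,0]
    d=M@np.array([*p,1]);return e+d*(z-e[2])/d[2]
def proj(n,P):
    K,D,e,M=cam(n);return cv2.projectPoints(np.array([(M.T@(np.array(P)-e))]),np.zeros(3),np.zeros(3),K,D)[0].ravel()
E
python3 - <<'E'
from h import *
t=cv2.imread('pics/top0.png');s=cv2.imread('pics/side0.png')
a=cv2.resize(t[195:260,195:275],None,fx=5,fy=5,interpolation=2)
b=cv2.resize(s[125:190,280:360],None,fx=5,fy=5,interpolation=2)
cv2.imwrite('pics/crop.png',np.hstack([a,b]))
for z,uv in((.098,(229,224)),(.012,(238,231))): print('top',z,back('top',uv,z))
print('side',back('side',(319,143),.098),back('side',(319,169),.012))
for n in('top','side'):
  im={'top':t,'side':s}[n]; h=cv2.cvtColor(im,cv2.COLOR_BGR2HSV)
  m=cv2.inRange(h,(105,150,60),(130,255,255));k,l,st,c=cv2.connectedComponentsWithStats(m)
  print(n,[(st[i],c[i].round(1)) for i in range(1,k) if st[i,4]>40])
print(proj('side',[.192,.595,.245]),proj('top',[.192,.595,.245]))
E
```

```text
top 0.098 [0.55773315 0.23904373 0.098     ]
top 0.012 [0.55766022 0.23654448 0.012     ]
side [0.56129183 0.23377411 0.098     ] [0.5617707  0.23434881 0.012     ]
top [(array([143,  64,  13,  10,  52], dtype=int32), array([150.4,  70. ])), (array([161,  90,  26,  24, 293], dtype=int32), array([176.1, 104.1])), (array([215, 210,  30,  29, 561], dtype=int32), array([230.2, 223.6]))]
side [(array([427,  81,  11,   9,  89], dtype=int32), array([432.1,  84.9])), (array([415, 121,  21,  19, 262], dtype=int32), array([424.5, 130.3])), (array([308, 136,  22,  19, 313], dtype=int32), array([318.9, 145.4])), (array([310, 160,  19,  11, 149], dtype=int32), array([318.6, 165.1]))]
[184.65169195  27.1114403 ] [-33.58212293 484.21524239]
```

View pics/crop.png

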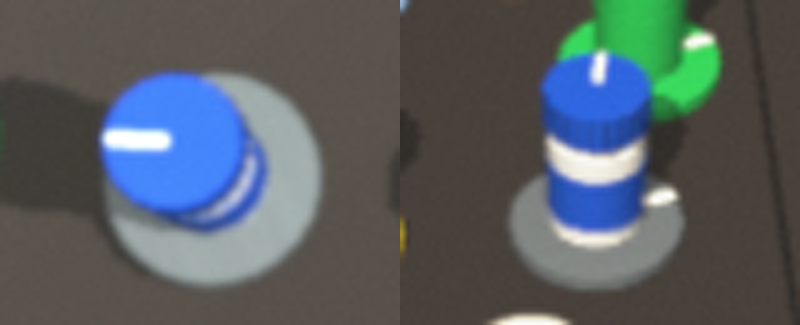

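The crop shows the blue cap top's centre at about (229.4,223.2) in the top view, with its line running left to (216,223). In the side view the stand's stripe is at about (332,164.5).

```bash
python3 - <<'E'
from h import *
c=back('top',(229.4,223.2),.098);l=back('top',(216,222.8),.098);print(c,'line deg',np.degrees(np.arctan2(*(l-c)[[1,0]])), np.linalg.norm(l-c))
# stand outline: top crop x 105..322,y 72..287
s=back('top',(195+213.5/5,195+179.5/5),.012);print('stand top',s)
ss=back('side',(280+197.5/5,125+219/5),.012);p=back('side',(332,164.4),.012);print(ss,p,'stripe deg',np.degrees(np.arctan2(*(p-ss)[[1,0]])),np.linalg.norm(p-ss))
print('side cap',back('side',(280+197/5,125+88/5),.098))
s=manip.get_state();M=R.from_quat(np.roll(s['orientation'],-1)).as_matrix();print(M.round(3))
for x,y in((.559,.236),):
  d=np.array([x,y,.16])-s['ee_pos'];print('tool shift',M.T@d)
E
```

```text
[0.55923924 0.23819185 0.098     ] line deg 82.89184166404615 0.026036039386367033
stand top [0.5579344  0.23716591 0.012     ]
[0.56310844 0.2351011  0.012     ] [0.59683377 0.25171464 0.012     ] stripe deg 26.22545497235218 0.03759531368464212
side cap [0.56234817 0.23535537 0.098     ]
[[-0.951  0.308 -0.   ]
 [ 0.308  0.951 -0.001]
 [ 0.    -0.001 -1.   ]]
tool shift [-0.45927955 -0.2278258   0.08426704]
```

>>> send_rows:
  plan:
    - [-1, -0.055, -0.027, 0, 0]
    - [-1, -0.11, -0.054, 0, 0]
    - [-1, -0.165, -0.081, 0, 0]
    - [-1, -0.22, -0.108, 0, 0]
    - [-1, -0.275, -0.136, 0, 0]
    - [-1, -0.33, -0.163, 0, 0]
    - [-1, -0.385, -0.19, 0.02, 0]
    - [-1, -0.435, -0.215, 0.04, 0]
  squeeze: 30

```text
t: 1.1
ee_pos: [0.5414, 0.2547, 0.2043]
orientation: [0.0, 0.156, 0.988, 0.0]
wrist_force: [-0.3, 0.3, -0.1]
opening: 0.0876
```

>>> send_rows:
  plan:
    - [-1, -0.025, -0.012, 0.02, 0]
    - [-1, -0.025, -0.012, 0.045, 0]
    - [-1, -0.025, -0.012, 0.045, 0]
    - [-1, -0.025, -0.012, 0.045, 0]
    - [-1, -0.025, -0.012, 0.045, 0]
    - [-1, -0.025, -0.012, 0.045, 0]
    - [-1, -0.025, -0.012, 0.045, 0]
    - [-1, -0.025, -0.012, 0.045, 0]

```text
t: 2.1
ee_pos: [0.5601, 0.2372, 0.1599]
orientation: [0.0, 0.156, 0.988, 0.0]
wrist_force: [-0.4, -0.6, 0.3]
opening: 0.0877
```

```bash
python3 - <<'E'
from h import *
s=manip.get_state();print(s['t'],s['ee_pos'],s['joints'].round(3),s['wrist_force'].round(2))
t=manip.read_camera('top')[:,:,::-1];u=manip.read_camera('side')[:,:,::-1]
a=cv2.resize(t[155:295,160:300],None,fx=2.8,fy=2.8);b=cv2.resize(u[70:210,250:390],None,fx=2.8,fy=2.8)
cv2.imwrite('pics/c1.png',np.hstack([a,b]))
E
```

```text
2.1 [0.56014425 0.23724077 0.15989686] [ 0.381  0.504  1.725 -0.     0.912 -0.877] [-0.43 -0.62  0.33]
```

View pics/c1.png

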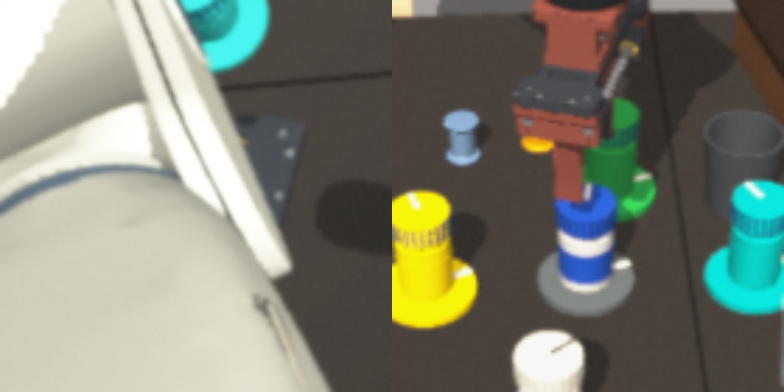

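The side view shows the open fingers poised above the blue cap: the near finger is in front of it and the other is hidden behind. The top view is blocked by the arm. I'll descend and close.

>>> send_rows:
  plan:
    - [-1, 0, 0, 0.025, 0]
    - [-1, 0, 0, 0.05, 0]
    - [-1, 0, 0, 0.07, 0]
    - [-1, 0, 0, 0.07, 0]
    - [-1, 0, 0, 0.07, 0]
    - [0, 0, 0, 0.07, 0]
    - [0.2, 0, 0, 0.07, 0]
    - [0.2, 0, 0, 0.07, 0]

```text
t: 3.2
ee_pos: [0.5603, 0.2372, 0.0901]
orientation: [0.0, 0.156, 0.988, 0.0]
wrist_force: [1.4, -0.6, 0.1]
opening: 0.0614
```

>>> send_rows:
  plan:
    - [0.5, 0, 0, 0, 0]
    - [0.5, 0, 0, 0, 0]
    - [0.5, 0, 0, 0, 0]
    - [0.5, 0, 0, 0, 0]
    - [0.5, 0, 0, 0, 0]
    - [0.5, 0, 0, 0, 0]
    - [0.5, 0, 0, 0, 0]
    - [0.5, 0, 0, 0, 0]
  squeeze: 30

```text
t: 4.2
ee_pos: [0.5608, 0.2384, 0.0902]
orientation: [0.001, 0.156, 0.988, 0.001]
wrist_force: [0.5, 5.9, -0.6]
opening: 0.0536
```

>>> send_rows:
  plan:
    - [0.5, 0, 0.001, 0.0003, 6]
    - [0.5, 0, 0.001, 0.0006, 12]
    - [0.5, 0, 0.001, 0.0009, 18]
    - [0.5, 0, 0.001, 0.0012, 24]
    - [0.5, 0, 0.001, 0.0015, 30]
    - [0.5, 0, 0.001, 0.0019, 36]
    - [0.5, 0, 0.001, 0.0022, 42]
    - [0.5, 0, 0.001, 0.0025, 48]

```text
t: 5.2
ee_pos: [0.561, 0.2388, 0.0876]
orientation: [0.0, 0.545, 0.838, 0.001]
wrist_force: [0.5, 2.3, 0.7]
opening: 0.0536
```

```bash
python3 - <<'E'
from h import *
s=manip.get_state();print(s['t'],s['ee_pos'],s['joints'].round(3),s['wrist_force'].round(2),s['ft_torque'].round(3),s['opening'])
u=manip.read_camera('side')[:,:,::-1]
cv2.imwrite('pics/c2.png',cv2.resize(u[90:210,250:390],None,fx=4,fy=4))
E
```

```text
5.2 [0.56100114 0.23875043 0.08761276] [ 3.83e-01  6.10e-01  1.75e+00  1.00e-03  7.80e-01 -3.50e-02] [0.47 2.28 0.68] [0.308 0.053 0.113] 0.05357163605979253
```

View pics/c2.png

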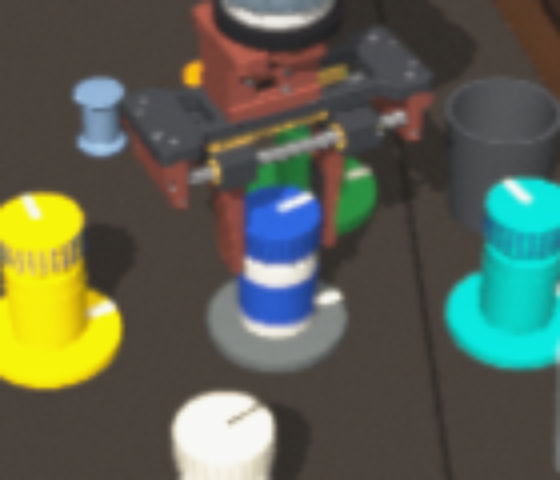

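The cap has turned with the grip. Its line, at about (297,202) in the crop, is now nearly parallel to the stripe at (328,298). The torque of 0.11 N m is thread friction only, so it isn't at the stop yet, and I'll keep turning until the torque rises.

>>> send_rows:
  plan:
    - [0.5, 0, 0, 0.0001, 2]
    - [0.5, 0, 0, 0.0002, 4]
    - [0.5, 0, 0, 0.0003, 6]
    - [0.5, 0, 0, 0.0004, 8]
    - [0.5, 0, 0, 0.0005, 10]
    - [0.5, 0, 0, 0.0005, 12]
    - [0.5, 0, 0, 0.0005, 12]
    - [0.5, 0, 0, 0.0005, 12]

```text
t: 6.25
ee_pos: [0.5611, 0.2387, 0.087]
orientation: [0.0, 0.629, 0.777, 0.001]
wrist_force: [1.0, 6.0, 0.8]
opening: 0.0533
```

```bash
python3 -c "
from h import *
s=manip.get_state();print(s['t'],s['ee_pos'],s['joints'].round(3),s['wrist_force'].round(2),s['ft_torque'].round(3),s['opening'])"
```

```text
6.25 [0.56106657 0.23871172 0.08698585] [3.82e-01 6.11e-01 1.75e+00 1.00e-03 7.79e-01 1.72e-01] [1.04 5.99 0.81] [ 0.812 -0.09  -0.004] 0.05334746245282813
```

>>> send_rows:
  plan:
    - [0.5, 0, 0, 0, 1]
    - [0.5, 0, 0, 0, 2]
    - [0.5, 0, 0, 0.0001, 3]
    - [0.5, 0, 0, 0.0001, 4]
    - [0.5, 0, 0, 0.0002, 5]
    - [0.5, 0, 0, 0.0002, 6]
    - [0.5, 0, 0, 0.0002, 7]
    - [0.5, 0, 0, 0.0002, 8]

```text
t: 7.25
ee_pos: [0.5611, 0.2387, 0.0868]
orientation: [0.0, 0.682, 0.731, 0.001]
wrist_force: [5.1, 3.1, 3.4]
opening: 0.0536
```

```bash
python3 - <<'E'
from h import *
s=manip.get_state();print(s['t'],s['ee_pos'],s['joints'].round(3),s['wrist_force'].round(2),s['ft_torque'].round(3),s['opening'])
u=manip.read_camera('side')[:,:,::-1]
cv2.imwrite('pics/c3.png',cv2.resize(u[120:190,280:360],None,fx=8,fy=8,interpolation=2))
E
```

```text
7.25 [0.56106888 0.23872868 0.08683779] [3.82e-01 6.11e-01 1.75e+00 1.00e-03 7.78e-01 3.12e-01] [5.07 3.12 3.37] [ 0.321 -0.733  1.064] 0.053638402545605174
```

View pics/c3.png

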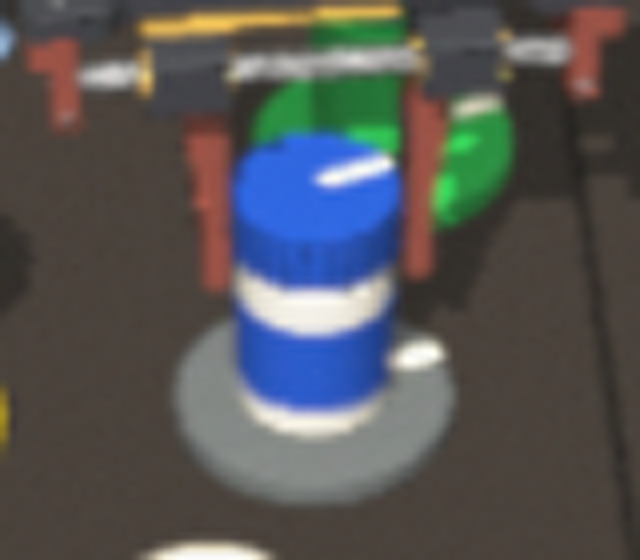

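The torque has risen to 1.06 N m, which means the hard stop. In the picture the cap line, from (318,183) to (392,160), is parallel to the stripe, at about (318,390) to (445,350). I'll open in place, then lift.

>>> send_rows:
  plan:
    - [0.0, 0, 0, 0, 0]
    - [-1, 0, 0, 0, 0]
    - [-1, 0, 0, 0, 0]
    - [-1, 0, 0, 0, 0]
    - [-1, 0, 0, 0, 0]
    - [-1, 0, 0, 0, 0]
    - [-1, 0, 0, 0, 0]
    - [-1, 0, 0, 0, 0]

```text
t: 8.3
ee_pos: [0.5604, 0.2381, 0.0865]
orientation: [0.0, 0.682, 0.732, 0.0]
wrist_force: [0.0, 0.0, 0.2]
opening: 0.0877
```

>>> send_rows:
  plan:
    - [-1, 0, 0, -0.02, 0]
    - [-1, 0, 0, -0.05, 0]
    - [-1, 0, 0, -0.09, 0]
    - [-1, 0, 0, -0.13, 0]
    - [-1, -0.02, 0, -0.17, 0]
    - [-1, -0.06, 0, -0.18, 0]
    - [-1, -0.11, 0, -0.18, 0]
    - [-1, -0.16, 0, -0.18, 0]

```text
t: 9.3
ee_pos: [0.5719, 0.0772, 0.2685]
orientation: [0.001, 0.681, 0.732, 0.001]
wrist_force: [0.8, 0.5, -0.3]
opening: 0.0879
```

```bash
python3 - <<'E'
from h import *
s=manip.get_state();print(s['t'],s['ee_pos'],s['joints'].round(3),s['wrist_force'].round(2),s['ft_torque'].round(3),s['opening'])
u=manip.read_camera('side')[:,:,::-1];t=manip.read_camera('top')[:,:,::-1]
cv2.imwrite('pics/side4.png',u);cv2.imwrite('pics/top4.png',t)
a=cv2.resize(u[120:190,280:360],None,fx=5,fy=5,interpolation=2);b=cv2.resize(t[195:265,195:275],None,fx=5,fy=5,interpolation=2)
cv2.imwrite('pics/c4.png',np.hstack([a,b]))
u0=cv2.imread('pics/side0.png')
for n,(x,y) in dict(white=(306,200),red=(273,333)).items():
  r=np.s_[y-17:y+17,x-20:x+20];print(n,'mean/max diff',cv2.absdiff(u[r],u0[r]).mean(),cv2.absdiff(u[r],u0[r]).max())
E
```

```text
9.3 [0.57193903 0.07724742 0.26847092] [ 0.114  0.325  1.718 -0.     1.096  0.042] [ 0.82  0.46 -0.25] [-0.03   0.02   0.006] 0.08790727262448994
white mean/max diff 3.305637254901961 11
red mean/max diff 3.1355392156862747 10
```

View pics/c4.png

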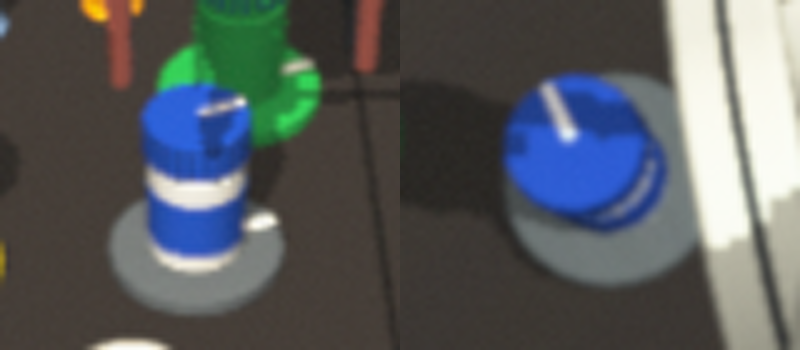

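```bash
python3 - <<'E'
from h import *
an=lambda d:np.degrees(np.arctan2(d[1],d[0]))
f=lambda x,y:back('side',(280+x/5,120+y/5),.0955)
print('cap side',an(f(243,101)-f(200,113)))
g=lambda x,y:back('top',(195+(x-400)/5,195+y/5),.0955)
print('cap top',an(g(547,85)-g(568,133)))
h=lambda x,y:back('side',(280+x/5,120+y/5),.012)
print('stripe own axis',an(h(275,218)-h(246,227)),'from centre',an(h(275,218)-h(196,246)),np.linalg.norm(h(275,218)-h(196,246)))
E
```

```text
cap side 22.4720498366339
cap top 19.950782495935
stripe own axis 23.37473085426885 from centre 26.373921140272753 0.047670055909421014
```

```bash
python3 -c "
from plant import manip
print(manip.hand_in())"
```

```text
the job is handed in; nothing more can be done
None
```

The blue cap is screwed down tight against its stop. I gripped it at 30 N, turned it clockwise by a commanded 68°, let go and lifted clear. I handed the job in at about 9.4 s.

- **Stop:** near the end the wrist torque rose from about 0.11 N m (thread friction) to 1.06 N m, which means the hard stop.
- **Line against stripe:** after release the cap line measured about 20–22.5° and the stripe 23–26°. They differ by 1–6°, which I put down to how finely I could read the pictures. I relied on the torque rise as the proof of tightness.
- **Other jars:** in the side view the white and red caps look the same as at the start, apart from small shading differences. I did not check the green, turquoise and yellow look-alikes separately; the gripper stayed over the blue jar while it was low.
- **Robot:** the gripper is open and clear, with under 1 N at the wrist.

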